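# Put the dried eye-clinic lenses away in reverse order

### The arm

A 7-joint arm with a two-finger parallel gripper is mounted at the origin on the work surface. World frame = base frame: x ahead of the robot, y to its left, z up, the work surface at z = 0. Lengths are in m, angles in rad, forces in N, time in s.
With the tool pointing down it reaches from about 0.425 to 0.875 m from the base axis. Payload 4.7 kg.
Tool frame: the origin (TCP) lies midway between the tips of the shut fingers; the grasp point (between the pads) lies 19 mm behind it; x points along the fingers, z is the direction in which the jaws open and shut, and the axes are right-handed (so a half turn about x gives the same grasp; the last joint's range is limited). The gripper opens to 87 mm and grips with 3 to 60 N. Pads are 19 mm wide; open, the fingers measure 117 mm over their backs; the gripper's body (75 mm by 190 mm) begins 51 mm behind the grasp point.
Start: joints at [-1.254, 0.321, -0.07, 1.45, 0.023, 1.371, -0.057], TCP at [0.194, 0.62, 0.223] pointing down, gripper open.
Joint ranges: [-2.86, 2.86], [-0.3, 2.09], [-1.38, 1.24], [0.06, 2.45], [-1.56, 4.7], [0.09, 2.05], [-2.69, 2.69]. Speed limits (rad/s): [2.57, 2.57, 3.14, 3.14, 3.14, 3.14, 3.14].

### API

Orientations are given as a rotation vector (axis times angle).
In Python, from bench import ctrl gives the robot as it stands.
- The arm moves only by the shell command python3 -m pendant 'ROWS' [OPENING] [FORCE]. ROWS is JSON, a list of rows, each an object with "travel": the shift along the tool's x, y, z in m, a list of three; "twist": the turn about the tool's x in rad. In form: [{"travel": [x, y, z], "twist": twist}, ...]. A call has 1 to 10 rows; each row is the pose to reach, as a shift and turn from the pose measured when the call began, along the tool's axes at that moment; what a row does not reach only later rows make up. A row lasts 1/8 s, in which the tool goes at most 62.5 mm and 10.7 degrees, less where a joint would pass 70% of its speed; a pose out of reach is approached as far as the arm can. A call with a gripper value outside its range is refused whole. OPENING is the opening, from -1 (shut) to 1 (fully open), so that 0 is half open, set as the call begins (- or left out, the last holds). The fingers move at their own pace and stop on an object; FORCE is the grip in N (left out, the last holds). Time passes only in rows, so rows that repeat a pose let the fingers close. It gives the time, the measured TCP pose, the force and the opening at its end, in the units of the state.
- ctrl.get_state(): the state, without advancing time (a new reading comes with each control period).
- ctrl.get_image(name): name is "scene" or "side" or "wrist"; returns the picture (400x640x3 uint8, red, green, blue); there is no depth.
- ctrl.camera_model(name): a dict with "K" (3x3 intrinsics, pixels), "rvec" (rotation vector, rad) and "tvec" (3), from world to camera coordinates, as OpenCV has them; the wrist camera has in their place "T_tool_cam" (4x4, takes a point from camera to tool coordinates, whose origin is the TCP and whose axes are the tool frame's). Camera axes: x right, y down, z forward; pixel columns grow to the right and rows downward; lengths in m; the calibration is good to about 2 mm. The wrist camera is an equidistant fisheye: a pixel r from the principal point sees the ray r / f radians off the axis. A picture is of the moment at which its call begins: read the wrist's pose just before it. camera_model takes no time and is no camera call.
- ctrl.close_job(): hands the job in, once; it reports no verdict.
The state is a dict: "time": time; "joint_positions": joint angles; "qd": joint speeds; "joint_torque": joint torques, N m; "position": TCP position; "tool_rot": TCP orientation; "ft_force": force on the tool from outside, world axes, zero at the start; "torque": the same for the moment, N m; "grip_width": opening from 0.0 (shut) to 1.0 (fully open).
Only numpy, scipy, OpenCV 4.12 (cv2) and the standard library are available. Lean on these libraries where they do the work, as an engineer would, in place of code of your own. Each camera call takes 0.05 s, during which the arm holds its last target.

### The job

Move all four examination lenses from the steel drying tray to the cups of the wooden storage block, in reverse order counted from the handles: the lens that stands next to the tray's handle goes into the cup farthest from the block's handle, the next one into the next cup, and so on, until the lens farthest from the tray's handle stands next to the block's handle. Leave each lens standing upright on the floor of its cup, let go of and at rest.

Things in the scene. Friction and masses are not known exactly. Their poses are not given: they have to be found in the camera images.
- drum_center (a point): the widest lens barrel: black round drum 44 across, 54 high, on a narrower foot; big glass disc on top (sizes in mm); aluminium band near the top, foot 26 across, about 90 g. This point is on its axis, 27 above its underside; z is up along the axis. It is full width from 14 above the underside, so grip it there, above the cup's rim.
- slim_center (a point): the thinnest lens barrel: black round tube 24 across, 62 high, small glass disc on top (sizes in mm); aluminium band near the top, foot 26 across, about 50 g. This point is on its axis, 31 above its underside; z is up along the axis. It is full width from 14 above the underside, so grip it there, above the cup's rim.
- stepped_center (a point): the stepped lens barrel: black, round, 38 across up to 44 above its underside, then a neck 24 across, 60 high in all (sizes in mm); aluminium band near the top, foot 26 across, about 80 g. This point is on its axis, 30 above its underside; z is up along the axis. It is full width from 14 above the underside, so grip it there, above the cup's rim.
- square_center (a point): the square lens barrel: black housing of square section 32 x 32, 56 high, on a round foot; its x and y axes are square to its flat sides (sizes in mm); aluminium band near the top, foot 26 across, about 80 g. This point is on its axis, 28 above its underside; z is up along the axis. It is full width from 14 above the underside, so grip it there, above the cup's rim.
- cup_drum: white shallow round cup fixed on the drying tray, in which the drum lens stands at the start (all four cups look alike). Sizes in mm: outside 50 across, 7 high, floor 2 thick, rim 3 thick so 44 inside, rim 5 above its floor. Origin: centre of its underside. It never moves, so it still marks where that lens stood.
- cup_slim: white shallow round cup fixed on the drying tray, in which the slim lens stands at the start (all four cups look alike). Sizes in mm: outside 50 across, 7 high, floor 2 thick, rim 3 thick so 44 inside, rim 5 above its floor. Origin: centre of its underside. It never moves, so it still marks where that lens stood.
- cup_stepped: white shallow round cup fixed on the drying tray, in which the stepped lens stands at the start (all four cups look alike). Sizes in mm: outside 50 across, 7 high, floor 2 thick, rim 3 thick so 44 inside, rim 5 above its floor. Origin: centre of its underside. It never moves, so it still marks where that lens stood.
- cup_square: white shallow round cup fixed on the drying tray, in which the square lens stands at the start (all four cups look alike). Sizes in mm: outside 50 across, 7 high, floor 2 thick, rim 3 thick so 44 inside, rim 5 above its floor. Origin: centre of its underside. It never moves, so it still marks where that lens stood.
- tray: drying tray (sizes in mm): thin steel plate 276 x 64 on feet, top 14 above the table, under the lenses' four starting cups. Origin: mid-row, at table height; x points along the row to the handle. Cup centres: x = 96 (next to the handle), 32, -32, -96, y = 0. Arched black handle across the end at x = 139, 60 wide, top 44 above the table. Fixed; on either side of the robot, any yaw.
- block: storage block (sizes in mm): pale wood, 276 x 74 x 20, four empty cups on top like the tray's, cup floors 22 and rims 27 above the table. Origin: mid-row, at table height; x points along the row to the handle. Cup centres: x = 96 (next to the handle), 32, -32, -96, y = 0. Arched black handle across the end at x = 139, 60 wide, top 50 above the table. Fixed; on either side of the robot, any yaw.

How it is judged:
At the end, for the whole second after the job is handed in: Each lens is in the block cup mirroring its start (from x = s on the tray to x = -s on the block): axis within 13 mm of the cup centre along and across the block, height within 4 mm of standing on the cup floor, tilt under 0.12 rad, speed under 0.02 m/s (((x of cup_drum in the frame of tray between 0.081 and 0.111 m and x of drum_center in the frame of block between -0.109 and -0.083 m) or (x of cup_drum in the frame of tray between 0.017 and 0.047 m and x of drum_center in the frame of block between -0.045 and -0.019 m) or (x of cup_drum in the frame of tray between -0.047 and -0.017 m and x of drum_center in the frame of block between 0.019 and 0.045 m) or (x of cup_drum in the frame of tray between -0.111 and -0.081 m and x of drum_center in the frame of block between 0.083 and 0.109 m)) and y of drum_center in the frame of block between -0.013 and 0.013 m and z of drum_center in the frame of block between 0.045 and 0.053 m and angle between each of drum_center, slim_center, stepped_center, square_center's own z axis and vertical below 0.12 rad and linear speed of each of drum, slim, stepped, square below 0.02 m/s and ((x of cup_slim in the frame of tray between 0.081 and 0.111 m and x of slim_center in the frame of block between -0.109 and -0.083 m) or (x of cup_slim in the frame of tray between 0.017 and 0.047 m and x of slim_center in the frame of block between -0.045 and -0.019 m) or (x of cup_slim in the frame of tray between -0.047 and -0.017 m and x of slim_center in the frame of block between 0.019 and 0.045 m) or (x of cup_slim in the frame of tray between -0.111 and -0.081 m and x of slim_center in the frame of block between 0.083 and 0.109 m)) and y of slim_center in the frame of block between -0.013 and 0.013 m and z of slim_center in the frame of block between 0.049 and 0.057 m and ((x of cup_stepped in the frame of tray between 0.081 and 0.111 m and x of stepped_center in the frame of block between -0.109 and -0.083 m) or (x of cup_stepped in the frame of tray between 0.017 and 0.047 m and x of stepped_center in the frame of block between -0.045 and -0.019 m) or (x of cup_stepped in the frame of tray between -0.047 and -0.017 m and x of stepped_center in the frame of block between 0.019 and 0.045 m) or (x of cup_stepped in the frame of tray between -0.111 and -0.081 m and x of stepped_center in the frame of block between 0.083 and 0.109 m)) and y of stepped_center in the frame of block between -0.013 and 0.013 m and z of stepped_center in the frame of block between 0.048 and 0.056 m and ((x of cup_square in the frame of tray between 0.081 and 0.111 m and x of square_center in the frame of block between -0.109 and -0.083 m) or (x of cup_square in the frame of tray between 0.017 and 0.047 m and x of square_center in the frame of block between -0.045 and -0.019 m) or (x of cup_square in the frame of tray between -0.047 and -0.017 m and x of square_center in the frame of block between 0.019 and 0.045 m) or (x of cup_square in the frame of tray between -0.111 and -0.081 m and x of square_center in the frame of block between 0.083 and 0.109 m)) and y of square_center in the frame of block between -0.013 and 0.013 m and z of square_center in the frame of block between 0.046 and 0.054 m); the robot touches nothing.
It also fails if it takes over 120 s, if anything falls off the work surface, if the arm or the gripper's body presses on something with over 40 N, if the wrist force passes 120 N, or if a joint passes its speed limit or range.

## Working session

There is one attempt and no reset: what is moved stays moved. The work goes in short steps, Python scripts to look and compute and a shell command to move; the robot and the scene stay as the last step left them, time stands still between calls to the robot, and variables do not carry over. Pictures are saved under pics/ and viewed, and the job is handed in when it is done.

```bash
ls -la; mkdir -p pics; cat > h.py <<'E'
import numpy as np, cv2
from bench import ctrl
from scipy.spatial.transform import Rotation as R
def save(n,im): cv2.imwrite(f'pics/{n}.png',im[:,:,::-1])
E
python3 - <<'E'
from h import *
s=ctrl.get_state(); print(s)
for n in ("scene","side","wrist"):
    save(n+"0",ctrl.get_image(n)); print(n,ctrl.camera_model(n))
E
```

```text
total 12
drwxr-xr-x  3 agent agent 4096 Dec  6 22:39 .
drwxr-xr-x 23 root  root  4096 Dec  6 22:39 ..
drwxr-xr-x  2 agent agent 4096 Dec  6 22:39 pics
{'time': 0.0, 'joint_positions': array([-1.25393042,  0.32182445, -0.07007125,  1.45169053,  0.02261483,
        1.37079303, -0.05688918]), 'qd': array([-0.00022691,  0.00200286,  0.00044669, -0.00024512,  0.00050534,
       -0.00034767, -0.00048083]), 'joint_torque': array([ 4.11750925e-04, -4.91276872e+01, -4.03775359e-01, -3.12528992e+01,
       -6.39540888e-02,  4.35813633e-02,  1.71979000e-04]), 'position': array([0.19369903, 0.61988118, 0.22145268]), 'tool_rot': array([-0.9845954 ,  1.33886095,  0.98254441]), 'ft_force': array([-0.36453446, -0.58403355, -0.29012934]), 'torque': array([-0.00395855, -0.04118095,  0.00123127]), 'grip_width': 0.9998727045576815}
scene {'K': array([[378.26814642,   0.        , 315.92450728],
       [  0.        , 378.26814642, 199.6871667 ],
       [  0.        ,   0.        ,   1.        ]]), 'rvec': array([ 2.11574804,  0.9945336 , -0.42273326]), 'tvec': array([-0.32752652, -0.21351573,  1.15297628])}
side {'K': array([[400.15979632,   0.        , 319.68474343],
       [  0.        , 400.15979632, 196.15230714],
       [  0.        ,   0.        ,   1.        ]]), 'rvec': array([ 2.31998707, -0.14752053,  0.06729841]), 'tvec': array([-0.50596081,  0.0876565 ,  0.88883927])}
wrist {'K': array([[309.70691629,   0.        , 315.60439422],
       [  0.        , 309.70691629, 195.64652502],
       [  0.        ,   0.        ,   1.        ]]), 'T_tool_cam': array([[ 3.45576097e-04, -2.47171655e-01,  9.68971647e-01,
        -1.62911753e-01],
       [ 3.78131257e-04, -9.68971604e-01, -2.47171779e-01,
         6.73357913e-02],
       [ 9.99999869e-01,  4.51815126e-04, -2.41390096e-04,
        -1.24410920e-03],
       [ 0.00000000e+00,  0.00000000e+00,  0.00000000e+00,
         1.00000000e+00]])}
```

View pics/scene0.png

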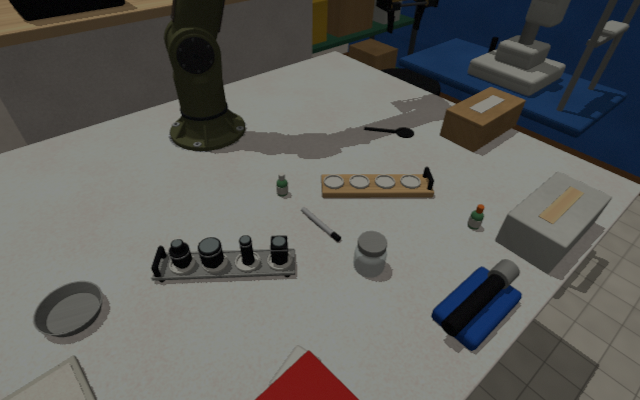

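View pics/side0.png

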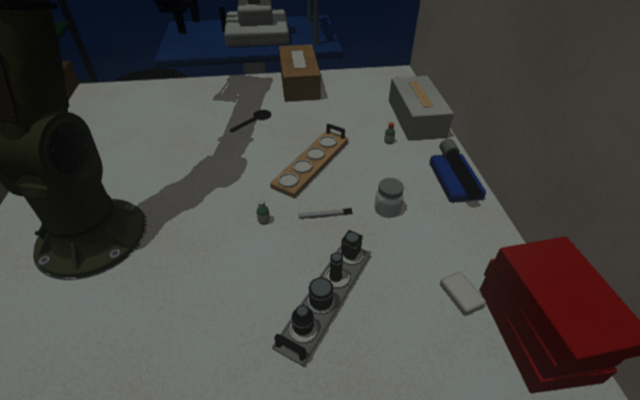

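View pics/wrist0.png

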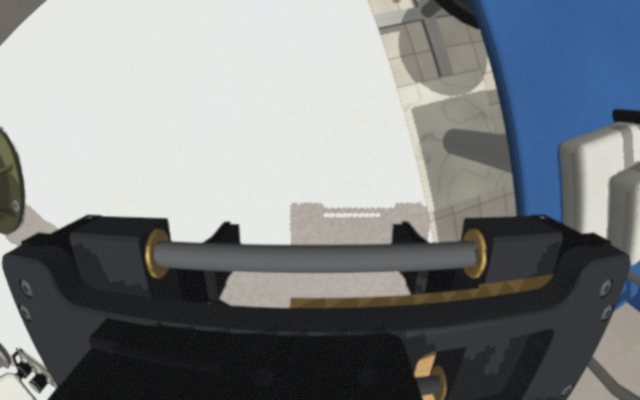

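The scene view shows the tray with its handle at left (160,262), then the stepped lens (180,257), drum (210,255), slim (247,252) and square (280,250). The block's handle is at right (428,178), with its cups at x≈334–411, y≈183. The side view agrees: tray handle at (290,347), block handle at (335,131). I'll zoom in to get pixels.

```bash
python3 - <<'E'
from h import *
for n,(a,b,c,d) in {'scene':(140,165,320,160),'side':(260,120,130,250)}.items():
    im=cv2.imread(f'pics/{n}0.png')[b:b+d,a:a+c]
    if n=='scene': 
        im=cv2.resize(im,None,fx=2.5,fy=2.5,interpolation=cv2.INTER_CUBIC); cv2.imwrite('pics/scene0z.png',np.clip(im*1.5,0,255))
    else:
        im=cv2.resize(im,None,fx=2.4,fy=2.4,interpolation=cv2.INTER_CUBIC); cv2.imwrite('pics/side0z.png',np.clip(im*1.8,0,255))
E
```

```text
[ WARN:0@0.474] global loadsave.cpp:1063 imwrite_ Unsupported depth image for selected encoder is fallbacked to CV_8U.
```

View pics/scene0z.png

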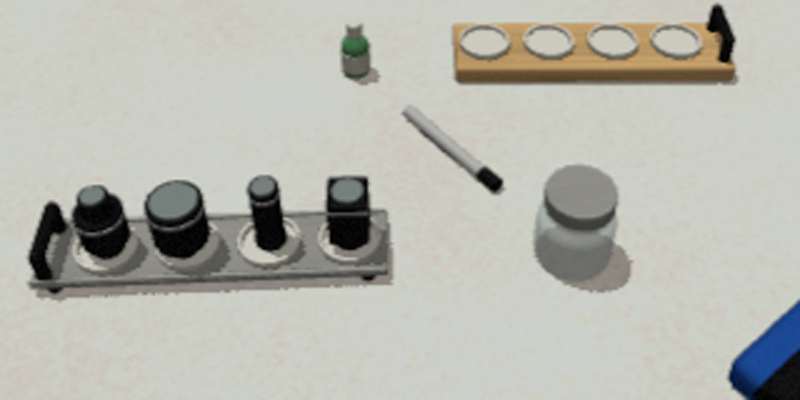

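View pics/side0z.png

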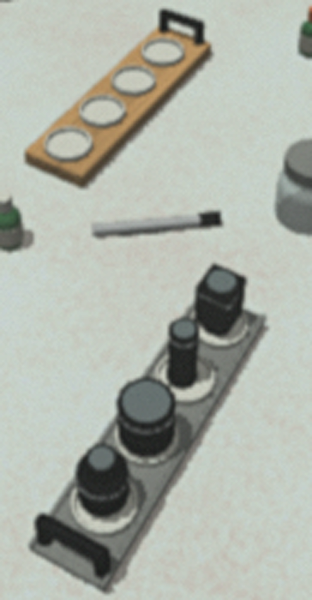

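```bash
cat >> h.py <<'E'
def cam(n):
    m=ctrl.camera_model(n); return m['K'],cv2.Rodrigues(m['rvec'])[0],np.array(m['tvec']).ravel()
def ray(n,uv):
    K,Rm,t=cam(n); d=Rm.T@np.linalg.solve(K,[uv[0],uv[1],1]); return -Rm.T@t,d/np.linalg.norm(d)
def onplane(o,d,z): return o+d*(z-o[2])/d[2]
def tri(rays):
    A=sum(np.eye(3)-np.outer(d,d) for o,d in rays); b=sum((np.eye(3)-np.outer(d,d))@o for o,d in rays)
    p=np.linalg.solve(A,b); return p,[np.linalg.norm(np.cross(p-o,d)) for o,d in rays]
def wray(s,uv):
    m=ctrl.camera_model('wrist');K=m['K'];T=m['T_tool_cam']
    x=(uv[0]-K[0,2])/K[0,0];y=(uv[1]-K[1,2])/K[1,1];r=np.hypot(x,y)
    dc=np.array([np.sin(r)*x/r,np.sin(r)*y/r,np.cos(r)]) if r>0 else np.array([0,0,1.])
    Rt=R.from_rotvec(s['tool_rot']).as_matrix()
    return s['position']+Rt@T[:3,3], Rt@T[:3,:3]@dc
E
python3 - <<'E'
from h import *
np.set_printoptions(precision=4,suppress=True)
S={'b-96':(485,42),'b-32':(549,42),'b32':(613,42),'b96':(676,41),'stepped':(92,196),'drum':(175,200),'slim':(264,186),'square':(347,190)}
D={'b96':(163,52),'b32':(133,82),'b-32':(102,112),'b-96':(69,144),'stepped':(102,458),'drum':(146,402),'slim':(184,327),'square':(222,283)}
P={}
for k in S:
    p,e=tri([ray('scene',(S[k][0]/2.5+140-.3,S[k][1]/2.5+165-.3)),ray('side',(D[k][0]/2.4+260-.3,D[k][1]/2.4+120-.3))]); P[k]=p
    print(k,p,np.array(e),np.hypot(*p[:2]))
for a,b in [('b-96','b-32'),('b-32','b32'),('b32','b96'),('stepped','drum'),('drum','slim'),('slim','square')]:
    d=P[b]-P[a]; print(a,b,np.linalg.norm(d[:2]),np.degrees(np.arctan2(d[1],d[0])))
s=ctrl.get_state(); print(R.from_rotvec(s['tool_rot']).as_matrix())
E
```

```text
b-96 [0.4458 0.1101 0.022 ] [0.0003 0.0003] 0.45920555554651377
b-32 [0.4849 0.1609 0.0204] [0.0006 0.0006] 0.5109131367483188
b32 [0.5247 0.2117 0.0193] [0.0009 0.0009] 0.5657673132460679
b96 [0.5656 0.2593 0.0226] [0.0005 0.0005] 0.6221978357625022
stepped [ 0.4431 -0.2897  0.075 ] [0. 0.] 0.5294184753982147
drum [ 0.48   -0.2421  0.0676] [0.0008 0.0008] 0.5375940087526488
slim [ 0.5178 -0.185   0.0773] [0.0002 0.0002] 0.5498553651296969
square [ 0.557  -0.1368  0.0707] [0.0012 0.0012] 0.5735310679508058
b-96 b-32 0.06410543742038524 52.405007250769074
b-32 b32 0.06450192688317696 51.94860456023494
b32 b96 0.06277967222291087 49.31974407186958
stepped drum 0.06018485827423607 52.23845990170852
drum slim 0.06844829608554016 56.48831338283117
slim square 0.06209771182390064 50.88679706426296
[[-0.0003 -0.9545  0.2981]
 [-0.0014  0.2981  0.9545]
 [-1.     -0.0001 -0.0015]]
```

The triangulated tops agree with the given sizes: 75/68/77/71 mm against 76/70/78/72. The pitch is about 64 mm and the row yaw about 52° for both. I'll now move over the block's far end with the jaws across the row and look with the wrist camera.

```bash
python3 -m pendant '[{"travel":[-0.003,-0.039,-0.041],"twist":0.18},{"travel":[-0.006,-0.08,-0.082],"twist":0.36},{"travel":[-0.009,-0.12,-0.123],"twist":0.54},{"travel":[-0.012,-0.16,-0.164],"twist":0.72},{"travel":[-0.015,-0.2,-0.205],"twist":0.9},{"travel":[-0.018,-0.24,-0.246],"twist":1.08},{"travel":[-0.021,-0.28,-0.287],"twist":1.26},{"travel":[-0.024,-0.32,-0.328],"twist":1.44},{"travel":[-0.027,-0.36,-0.37],"twist":1.62},{"travel":[-0.029,-0.393,-0.41],"twist":1.8}]' 1
python3 -m pendant '[{"travel":[0,0,0],"twist":0.1},{"travel":[0,0,0],"twist":0.1},{"travel":[0,0,0],"twist":0.1},{"travel":[0,0,0],"twist":0.1}]'
python3 - <<'E'
from h import *
s=ctrl.get_state(); im=ctrl.get_image('wrist'); save('wb',im); np.savez('wb.npz',p=s['position'],r=s['tool_rot'])
print(s['joint_positions'],s['position'],R.from_rotvec(s['tool_rot']).as_matrix())
E
```

```text
time: 1.4
position: [0.4473, 0.1094, 0.2515]
tool_rot: [0.421, 1.529, -0.423]
ft_force: [1.2, 0.1, 0.9]
grip_width: 0.998
time: 1.9
position: [0.4469, 0.1102, 0.2513]
tool_rot: [0.497, 1.513, -0.499]
ft_force: [-0.9, -0.4, -0.4]
grip_width: 1.002
[-0.74832062 -0.12235931  0.41381781  1.8659318   0.05115007  1.38858527
 -0.98255854] [0.44693549 0.11018729 0.25132481] [[-1.38401452e-04  5.93978221e-01  8.04481109e-01]
 [-1.32431817e-03  8.04480302e-01 -5.93977853e-01]
 [-9.99999114e-01 -1.14759634e-03  6.75274905e-04]]
```

View pics/wb.png

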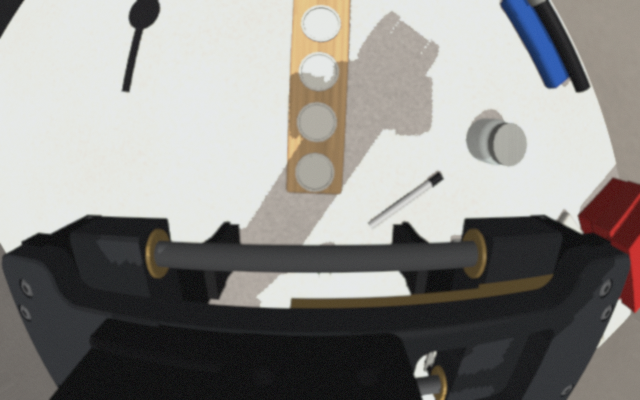

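The wrist view shows the four block cups at (321,23), (318,71), (316,122) and (315,172). I'll fit them and look from a second spot for height.

```bash
cat >> h.py <<'E'
def ld(n):
    z=np.load(n+'.npz'); return dict(position=z['p'],tool_rot=z['r'])
def woodcups(n):
    im=cv2.imread(f'pics/{n}.png'); hsv=cv2.cvtColor(im,cv2.COLOR_BGR2HSV)
    w=((hsv[...,1]>60)&(hsv[...,0]>8)&(hsv[...,0]<30)).astype(np.uint8)*255
    w[212:]=0
    cs,h=cv2.findContours(w,cv2.RETR_CCOMP,cv2.CHAIN_APPROX_NONE); out=[]
    for c,hh in zip(cs,h[0]):
        if hh[3]>=0 and cv2.contourArea(c)>400:
            e=cv2.fitEllipse(cv2.convexHull(c)); out.append(e)
    return sorted(out,key=lambda e:-e[0][1])
E
python3 -m pendant '[{"travel":[0,-0.0,0.04],"twist":0},{"travel":[0,0,0.08],"twist":0},{"travel":[0,0,0.1],"twist":0},{"travel":[0,0,0.1],"twist":0},{"travel":[0,0,0.1],"twist":0},{"travel":[0,0,0.1],"twist":0}]'
python3 - <<'E'
from h import *
np.set_printoptions(precision=4,suppress=True)
s=ctrl.get_state(); im=ctrl.get_image('wrist'); save('wb2',im); np.savez('wb2.npz',p=s['position'],r=s['tool_rot'])
A=woodcups('wb');B=woodcups('wb2')
for e in A+B: print(np.array(e[0]),np.array(e[1]))
for a in A: print(onplane(*wray(ld('wb'),a[0]),.027),onplane(*wray(ld('wb'),a[0]),.020))
if len(A)==len(B):
  for a,b in zip(A,B): print(*tri([wray(ld('wb'),a[0]),wray(ld('wb2'),b[0])]))
E
```

```text
time: 2.7
position: [0.5268, 0.0518, 0.2515]
tool_rot: [0.496, 1.513, -0.497]
ft_force: [0.2, 0.9, -0.2]
grip_width: 1.001
[316.4625 121.6269] [41.4331 41.9185]
[318.3775  71.106 ] [41.0697 42.2663]
[320.4398  23.0133] [38.7284 41.9044]
[238.8384 123.415 ] [40.2227 41.3162]
[240.3241  73.8214] [39.4898 41.6891]
[243.11    26.2723] [37.1499 41.3617]
[0.4847 0.1587 0.027 ] [0.4847 0.1586 0.02  ]
[0.5243 0.2085 0.027 ] [0.525  0.2093 0.02  ]
[0.5642 0.2581 0.027 ] [0.5656 0.2598 0.02  ]
[0.4847 0.1587 0.0248] [np.float64(2.2625245357569505e-05), np.float64(2.262524535765778e-05)]
[0.5246 0.2088 0.0243] [np.float64(4.4494850223194716e-05), np.float64(4.449485022315553e-05)]
[0.5647 0.2587 0.0244] [np.float64(1.4991731125144877e-05), np.float64(1.4991731125075755e-05)]
```

View pics/wb2.png

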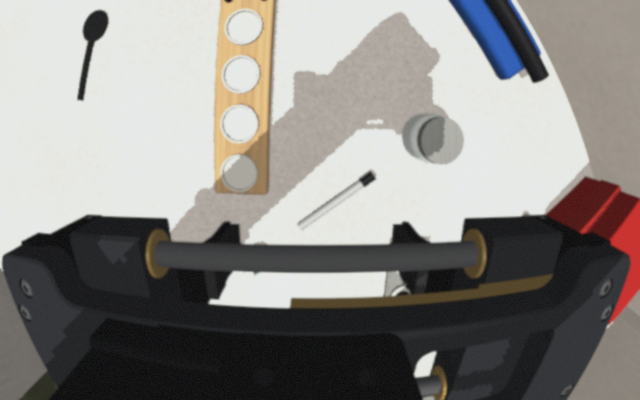

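```bash
python3 -m pendant '[{"travel":[0,-0.04,0.017],"twist":0},{"travel":[0,-0.08,0.034],"twist":0},{"travel":[0,-0.13,0.055],"twist":0},{"travel":[0,-0.18,0.076],"twist":0},{"travel":[0,-0.23,0.097],"twist":0},{"travel":[0,-0.28,0.118],"twist":0},{"travel":[0,-0.31,0.13],"twist":0},{"travel":[0,-0.324,0.136],"twist":0},{"travel":[0,-0.324,0.136],"twist":0},{"travel":[0,-0.324,0.136],"twist":0}]'
python3 - <<'E'
from h import *
s=ctrl.get_state(); im=ctrl.get_image('wrist'); save('wt',im); np.savez('wt.npz',p=s['position'],r=s['tool_rot'])
print(s['joint_positions'],s['position'])
E
python3 -m pendant '[{"travel":[0,-0.0,-0.04],"twist":0},{"travel":[0,0,-0.08],"twist":0},{"travel":[0,0,-0.08],"twist":0},{"travel":[0,0,-0.08],"twist":0},{"travel":[0,0,-0.08],"twist":0}]'
python3 - <<'E'
from h import *
s=ctrl.get_state(); im=ctrl.get_image('wrist'); save('wt2',im); np.savez('wt2.npz',p=s['position'],r=s['tool_rot'])
a=cv2.imread('pics/wt.png')[0:220,200:500]; cv2.imwrite('pics/wtz.png',cv2.resize(a,None,fx=2.6,fy=2.6,interpolation=cv2.INTER_CUBIC))
E
```

```text
time: 4.0
position: [0.4448, -0.2886, 0.2517]
tool_rot: [0.496, 1.513, -0.495]
ft_force: [0.9, 0.3, 0.9]
grip_width: 0.998
[-0.3291798   0.04820745  0.89250998  1.7304188  -0.03840855  1.38112419
 -0.06286077] [ 0.44477714 -0.28855848  0.25168712]
time: 4.68
position: [0.381, -0.2414, 0.2518]
tool_rot: [0.495, 1.513, -0.496]
ft_force: [0.5, 0.8, 0.6]
grip_width: 1.0
```

View pics/wtz.png

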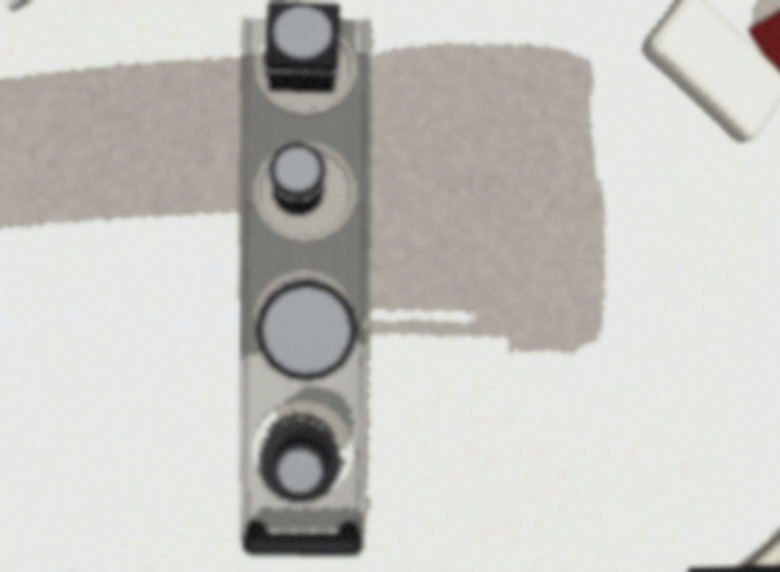

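View pics/wt2.png

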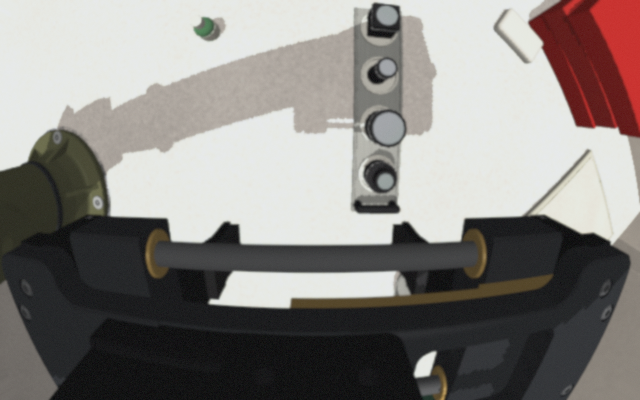

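The lenses sit slightly off-centre in their cups. In wt, the glass centres are near stepped (315,181), drum (318,127), slim (314,65) and square (316,13). I'll flood-fill the glass discs in both views and triangulate.

```bash
cat >> h.py <<'E'
def disc(n,seed,tol=14):
    im=cv2.imread(f'pics/{n}.png'); m=np.zeros((im.shape[0]+2,im.shape[1]+2),np.uint8)
    cv2.floodFill(im,m,seed,(0,0,0),(tol,)*3,(tol,)*3,cv2.FLOODFILL_FIXED_RANGE|cv2.FLOODFILL_MASK_ONLY|(255<<8)|4)
    m=cv2.morphologyEx(m[1:-1,1:-1],cv2.MORPH_OPEN,np.ones((3,3),np.uint8))
    c=max(cv2.findContours(m,cv2.RETR_EXTERNAL,cv2.CHAIN_APPROX_NONE)[0],key=cv2.contourArea)
    return cv2.fitEllipse(cv2.convexHull(c))
E
python3 - <<'E'
from h import *
np.set_printoptions(precision=4,suppress=True)
A={'stepped':(315,181),'drum':(318,127),'slim':(314,65),'square':(316,13)}
B={'stepped':(382,181),'drum':(387,128),'slim':(386,67),'square':(386,14)}
Z=dict(stepped=.076,drum=.07,slim=.078,square=.072);P={}
for k in A:
    a=disc('wt',A[k]);b=disc('wt2',B[k]); ra=wray(ld('wt'),a[0]);rb=wray(ld('wt2'),b[0])
    p,e=tri([ra,rb]); P[k]=onplane(*ra,Z[k]); print(k,np.array(a[0]),np.array(a[1]),np.array(b[0]),np.array(b[1]),'tri',p,e[0],'plane',onplane(*ra,Z[k])[:2],onplane(*rb,Z[k])[:2])
# square edge orientation in wt: black mask near
im=cv2.cvtColor(cv2.imread('pics/wt.png'),cv2.COLOR_BGR2GRAY)
sub=(im[0:40,295:340]<70).astype(np.uint8)
c=max(cv2.findContours(sub,cv2.RETR_EXTERNAL,cv2.CHAIN_APPROX_NONE)[0],key=cv2.contourArea)
print(cv2.minAreaRect(c))
E
python3 - <<'E'
import cv2,numpy as np
a=cv2.imread('pics/wt.png')[0:100,290:345]; cv2.imwrite('pics/sqz.png',cv2.resize(a,None,fx=6,fy=6,interpolation=cv2.INTER_CUBIC))
E
```

```text
stepped [314.8247 180.6646] [13.5848 14.2248] [385.0209 180.9352] [12.6468 12.9232] tri [ 0.4427 -0.2905  0.0779] 7.599571729395097e-05 plane [ 0.4424 -0.2908] [ 0.4429 -0.291 ]
drum [317.4523 126.5553] [29.9634 30.307 ] [387.9773 127.9201] [28.5119 28.9393] tri [ 0.4803 -0.2442  0.0705] 3.4870551417754424e-05 plane [ 0.4802 -0.2442] [ 0.4804 -0.2442]
slim [313.8248  64.5981] [13.7302 13.8243] [387.0398  67.0644] [12.6104 13.935 ] tri [ 0.5171 -0.1872  0.08  ] 1.3932684123887826e-05 plane [ 0.5173 -0.1869] [ 0.5177 -0.1872]
square [315.9276  11.8712] [17.1054 19.3735] [386.5471  14.9713] [16.0555 19.0881] tri [ 0.5566 -0.1371  0.0729] 3.661982084155231e-05 plane [ 0.5568 -0.1369] [ 0.557 -0.137]
((20.5, 18.5), (31.0, 27.0), 90.0)
```

View pics/sqz.png

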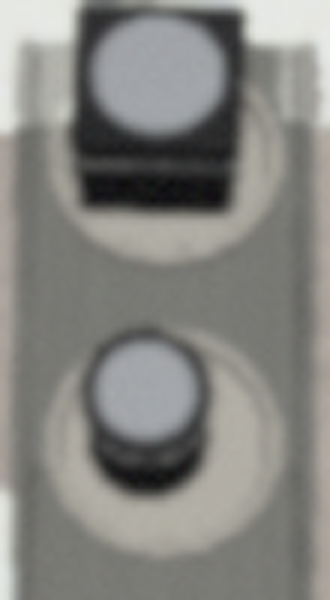

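Triangulated heights agree with the text to 2 mm. The square lens is aligned with the jaws to about 1–2°. I'll start with the square lens.

```bash
cat > go.py <<'E'
from h import *
import sys
np.set_printoptions(precision=4,suppress=True)
T=dict(stepped=(.4427,-.2908),drum=(.4803,-.2442),slim=(.5174,-.1870),square=(.5568,-.1370),b96=(.5646,.2585),b32=(.5246,.2087),bm32=(.4847,.1587),bm96=(.4447,.1089))
s=ctrl.get_state();M=R.from_rotvec(s['tool_rot']).as_matrix()
k=sys.argv[1];z=float(sys.argv[2]);t=np.array([*T[k],z])
print('t',round(s['time'],2),'pos',s['position'],'q',s['joint_positions'],'f',s['ft_force'],'w',round(s['grip_width'],3))
print('tilt',M[2],'yawz',np.degrees(np.arctan2(M[1,2],M[0,2])),'travel',M.T@(t-s['position']))
E
python3 go.py square 0.14
```

```text
t 4.72 pos [ 0.3809 -0.2415  0.2517] q [-0.3949 -0.2219  0.791   1.8943  0.1604  1.4071 -0.2755] f [ 0.7756 -0.5355 -0.3133] w 0.999
tilt [-1.     -0.0012 -0.0001] yawz -36.250956339947194 travel [0.1114 0.1884 0.0801]
```

```bash
python3 -m pendant '[{"travel":[0.02,0.035,0.015],"twist":0},{"travel":[0.04,0.07,0.03],"twist":0},{"travel":[0.06,0.11,0.046],"twist":0},{"travel":[0.085,0.15,0.063],"twist":0},{"travel":[0.1,0.175,0.074],"twist":0},{"travel":[0.111,0.188,0.08],"twist":0},{"travel":[0.111,0.188,0.08],"twist":0},{"travel":[0.111,0.188,0.08],"twist":0}]'
python3 go.py square 0.029
```

```text
time: 5.72
position: [0.5562, -0.1383, 0.1405]
tool_rot: [0.494, 1.514, -0.498]
ft_force: [0.4, -0.6, 0.2]
grip_width: 0.999
t 5.72 pos [ 0.5562 -0.1383  0.1405] q [-0.4672  0.2627  0.771   1.7749 -0.1942  1.1837 -0.2731] f [ 0.4474 -0.6338  0.2298] w 0.999
tilt [-1.     -0.0024  0.0001] yawz -36.3118390575814 travel [ 0.1115  0.0017 -0.0003]
```

```bash
python3 -m pendant '[{"travel":[0.02,0.001,0],"twist":0},{"travel":[0.045,0.002,0],"twist":0},{"travel":[0.07,0.002,0],"twist":0},{"travel":[0.09,0.002,0],"twist":0},{"travel":[0.105,0.002,0],"twist":0},{"travel":[0.111,0.002,0],"twist":0},{"travel":[0.111,0.002,0],"twist":0}]'
python3 go.py square 0.029
python3 -m pendant '[{"travel":[0,0,0],"twist":0},{"travel":[0,0,0],"twist":0},{"travel":[0,0,0],"twist":0},{"travel":[0,0,0],"twist":0},{"travel":[0,0,0],"twist":0},{"travel":[0,0,0],"twist":0},{"travel":[0,0,0],"twist":0},{"travel":[0,0,0],"twist":0}]' -1 12
```

```text
time: 6.6
position: [0.5573, -0.1371, 0.0294]
tool_rot: [0.494, 1.514, -0.498]
ft_force: [0.3, -0.4, 0.0]
grip_width: 0.998
t 6.6 pos [ 0.5573 -0.1371  0.0294] q [-0.4067  0.4048  0.7161  1.8686 -0.3127  0.9843 -0.1886] f [ 0.2748 -0.3588  0.0418] w 0.998
tilt [-1.     -0.0026  0.0001] yawz -36.32103843220194 travel [ 0.0004 -0.0002 -0.0004]
time: 7.6
position: [0.5573, -0.1371, 0.0294]
tool_rot: [0.494, 1.514, -0.498]
ft_force: [-1.5, -0.1, 1.0]
grip_width: 0.364
```

Opening 0.364 × 87 = 32 mm, so the square lens is gripped. Lifting.

```bash
python3 -m pendant '[{"travel":[-0.01,0,0],"twist":0},{"travel":[-0.03,0,0],"twist":0},{"travel":[-0.055,0,0],"twist":0},{"travel":[-0.08,0,0],"twist":0},{"travel":[-0.1,0,0],"twist":0},{"travel":[-0.115,0,0],"twist":0},{"travel":[-0.12,0,0],"twist":0},{"travel":[-0.12,0,0],"twist":0}]' -1 20
python3 go.py b96 0.12
```

```text
time: 8.6
position: [0.5573, -0.1367, 0.1493]
tool_rot: [0.494, 1.514, -0.498]
ft_force: [-0.6, 0.1, -1.2]
grip_width: 0.368
t 8.6 pos [ 0.5573 -0.1367  0.1493] q [-0.4751  0.2561  0.7759  1.7631 -0.1889  1.2009 -0.2803] f [-0.5763  0.0637 -1.2026] w 0.368
tilt [-1.     -0.0026 -0.0002] yawz -36.31251026379255 travel [ 0.0285  0.3229 -0.2282]
```

```bash
python3 -m pendant '[{"travel":[0,0.02,-0.015],"twist":0},{"travel":[0,0.06,-0.042],"twist":0},{"travel":[0,0.105,-0.074],"twist":0},{"travel":[0,0.15,-0.106],"twist":0},{"travel":[0,0.195,-0.138],"twist":0},{"travel":[0,0.24,-0.17],"twist":0},{"travel":[0.01,0.28,-0.198],"twist":0},{"travel":[0.02,0.31,-0.219],"twist":0},{"travel":[0.0285,0.323,-0.228],"twist":0},{"travel":[0.0285,0.323,-0.228],"twist":0}]'
python3 -m pendant '[{"travel":[0,0,0],"twist":0},{"travel":[0,0,0],"twist":0}]'
python3 go.py b96 0.036
```

```text
time: 9.85
position: [0.5638, 0.2583, 0.1183]
tool_rot: [0.491, 1.516, -0.5]
ft_force: [0.4, -0.9, -1.0]
grip_width: 0.369
time: 10.1
position: [0.5644, 0.2562, 0.1187]
tool_rot: [0.493, 1.515, -0.502]
ft_force: [-0.0, -0.2, 0.5]
grip_width: 0.366
t 10.1 pos [0.5644 0.2562 0.1187] q [-0.9234  0.3628  0.5594  1.6707 -0.2029  1.1724 -0.9486] f [-0.0463 -0.1935  0.471 ] w 0.366
tilt [-1.     -0.0059 -0.0004] yawz -36.40599658930419 travel [ 0.0827  0.0024 -0.0012]
```

```bash
python3 -m pendant '[{"travel":[0.02,0.001,-0.001],"twist":0},{"travel":[0.04,0.002,-0.001],"twist":0},{"travel":[0.058,0.002,-0.001],"twist":0},{"travel":[0.068,0.002,-0.001],"twist":0},{"travel":[0.075,0.002,-0.001],"twist":0},{"travel":[0.08,0.002,-0.001],"twist":0},{"travel":[0.082,0.002,-0.001],"twist":0},{"travel":[0.082,0.002,-0.001],"twist":0}]'
python3 go.py b96 0.036
```

```text
time: 11.1
position: [0.5647, 0.2581, 0.037]
tool_rot: [0.494, 1.515, -0.502]
ft_force: [0.6, -0.3, -0.6]
grip_width: 0.366
t 11.1 pos [0.5647 0.2581 0.037 ] q [-0.8984  0.4533  0.5301  1.7351 -0.2585  1.0285 -0.9122] f [ 0.5591 -0.3107 -0.6357] w 0.366
tilt [-1.     -0.0054 -0.0002] yawz -36.40558288165677 travel [ 0.001   0.0002 -0.0003]
```

Positioned 1–1.5 mm above the cup floor, no contact. I'll lower the last bit, release and retreat.

```bash
python3 -m pendant '[{"travel":[0.001,0,0],"twist":0},{"travel":[0.0015,0,0],"twist":0},{"travel":[0.0015,0,0],"twist":0}]'
python3 -m pendant '[{"travel":[0,0,0],"twist":0},{"travel":[0,0,0],"twist":0},{"travel":[0,0,0],"twist":0},{"travel":[0,0,0],"twist":0},{"travel":[0,0,0],"twist":0},{"travel":[0,0,0],"twist":0}]' 1
python3 -m pendant '[{"travel":[-0.01,0,0],"twist":0},{"travel":[-0.03,0,0],"twist":0},{"travel":[-0.06,0,0],"twist":0},{"travel":[-0.09,0,0],"twist":0},{"travel":[-0.115,0,0],"twist":0},{"travel":[-0.12,0,0],"twist":0}]'
python3 go.py slim 0.14
```

```text
time: 11.48
position: [0.5647, 0.2581, 0.0356]
tool_rot: [0.494, 1.515, -0.502]
ft_force: [-0.6, -0.6, -0.3]
grip_width: 0.365
time: 12.22
position: [0.5647, 0.2582, 0.0356]
tool_rot: [0.494, 1.515, -0.502]
ft_force: [-0.4, 0.0, -0.0]
grip_width: 0.95
time: 12.98
position: [0.5667, 0.2592, 0.1591]
tool_rot: [0.497, 1.511, -0.498]
ft_force: [0.3, 0.3, 0.4]
grip_width: 0.998
t 12.97 pos [0.5667 0.2592 0.1591] q [-0.9344  0.3304  0.5696  1.6246 -0.1844  1.2403 -0.965 ] f [0.3127 0.3424 0.4266] w 0.998
tilt [-1.     -0.0002  0.0017] yawz -36.41813019578533 travel [ 0.0195 -0.3883  0.2252]
```

```bash
python3 -m pendant '[{"travel":[0,-0.03,0.017],"twist":0},{"travel":[0,-0.075,0.043],"twist":0},{"travel":[0,-0.125,0.072],"twist":0},{"travel":[0,-0.175,0.101],"twist":0},{"travel":[0,-0.225,0.13],"twist":0},{"travel":[0,-0.275,0.159],"twist":0},{"travel":[0,-0.32,0.185],"twist":0},{"travel":[0.01,-0.36,0.209],"twist":0},{"travel":[0.0195,-0.385,0.223],"twist":0},{"travel":[0.0195,-0.388,0.225],"twist":0}]'
python3 -m pendant '[{"travel":[0,0,0],"twist":0},{"travel":[0,0,0],"twist":0}]'
python3 - <<'E'
from h import *
save('side1',ctrl.get_image('side'))
a=cv2.imread('pics/side1.png')[110:380,250:400];cv2.imwrite('pics/side1z.png',cv2.resize(a,None,fx=2.2,fy=2.2,interpolation=cv2.INTER_CUBIC))
E
python3 go.py slim 0.029
```

```text
time: 14.22
position: [0.5158, -0.189, 0.1392]
tool_rot: [0.5, 1.512, -0.503]
ft_force: [0.0, 0.5, -0.0]
grip_width: 1.002
time: 14.48
position: [0.5162, -0.1876, 0.1393]
tool_rot: [0.499, 1.513, -0.501]
ft_force: [-0.9, -0.2, 0.3]
grip_width: 0.999
t 14.53 pos [ 0.5163 -0.1875  0.1394] q [-0.4517  0.2124  0.8466  1.8354 -0.1711  1.1695 -0.1871] f [ 0.127  -0.0542 -0.4233] w 0.997
tilt [-1.     -0.0011  0.0003] yawz -36.55921430097312 travel [0.1104 0.0012 0.0005]
```

View pics/side1z.png

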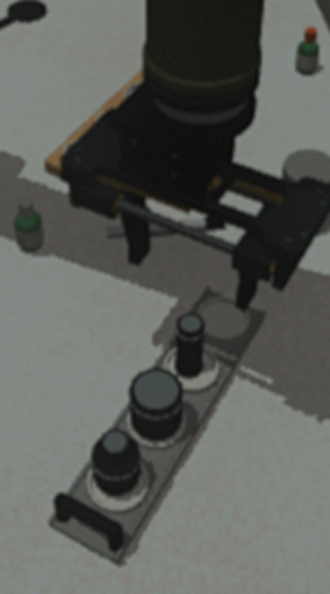

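The square lens has left the tray, and the open jaws hang over the slim lens at zoom (188,345). The block is hidden behind the arm. Descending on the slim lens.

```bash
python3 -m pendant '[{"travel":[0.02,0.001,0],"twist":0},{"travel":[0.045,0.001,0],"twist":0},{"travel":[0.07,0.001,0],"twist":0},{"travel":[0.09,0.001,0],"twist":0},{"travel":[0.105,0.001,0],"twist":0},{"travel":[0.11,0.001,0],"twist":0},{"travel":[0.11,0.001,0],"twist":0}]'
python3 -m pendant '[{"travel":[0,0,0],"twist":0},{"travel":[0,0,0],"twist":0},{"travel":[0,0,0],"twist":0},{"travel":[0,0,0],"twist":0},{"travel":[0,0,0],"twist":0},{"travel":[0,0,0],"twist":0},{"travel":[0,0,0],"twist":0},{"travel":[0,0,0],"twist":0}]' -1 12
python3 -m pendant '[{"travel":[-0.01,0,0],"twist":0},{"travel":[-0.03,0,0],"twist":0},{"travel":[-0.055,0,0],"twist":0},{"travel":[-0.08,0,0],"twist":0},{"travel":[-0.1,0,0],"twist":0},{"travel":[-0.12,0,0],"twist":0},{"travel":[-0.13,0,0],"twist":0},{"travel":[-0.13,0,0],"twist":0}]' -1 20
python3 go.py b32 0.15
```

```text
time: 15.4
position: [0.517, -0.187, 0.0294]
tool_rot: [0.499, 1.512, -0.501]
ft_force: [-0.3, 0.2, 0.1]
grip_width: 1.002
time: 16.4
position: [0.517, -0.187, 0.0294]
tool_rot: [0.499, 1.512, -0.501]
ft_force: [-0.1, 0.0, 0.1]
grip_width: 0.269
time: 17.4
position: [0.5175, -0.1869, 0.1602]
tool_rot: [0.499, 1.511, -0.5]
ft_force: [0.1, -0.1, -1.2]
grip_width: 0.269
t 17.4 pos [ 0.5175 -0.1869  0.1602] q [-0.4681  0.1902  0.8577  1.8111 -0.1528  1.2077 -0.2031] f [ 0.1291 -0.1075 -1.1547] w 0.269
tilt [-1.     -0.0003  0.0016] yawz -36.559457775995405 travel [ 0.0097  0.322  -0.2299]
```

```bash
python3 -m pendant '[{"travel":[0,0.02,-0.015],"twist":0},{"travel":[0,0.06,-0.042],"twist":0},{"travel":[0,0.105,-0.074],"twist":0},{"travel":[0,0.15,-0.106],"twist":0},{"travel":[0,0.195,-0.138],"twist":0},{"travel":[0,0.24,-0.17],"twist":0},{"travel":[0.005,0.28,-0.198],"twist":0},{"travel":[0.01,0.31,-0.221],"twist":0},{"travel":[0.01,0.322,-0.23],"twist":0},{"travel":[0.01,0.322,-0.23],"twist":0}]'
python3 -m pendant '[{"travel":[0,0,0],"twist":0},{"travel":[0,0,0],"twist":0}]'
python3 go.py b32 0.036
```

```text
time: 18.65
position: [0.5243, 0.2085, 0.1492]
tool_rot: [0.497, 1.511, -0.501]
ft_force: [0.5, -0.7, -1.0]
grip_width: 0.267
time: 18.9
position: [0.5247, 0.2066, 0.1494]
tool_rot: [0.499, 1.511, -0.503]
ft_force: [-0.3, 0.3, -1.3]
grip_width: 0.269
t 18.9 pos [0.5247 0.2066 0.1494] q [-0.9381  0.2043  0.5815  1.7826 -0.1174  1.1904 -0.9624] f [-0.2529  0.2897 -1.2813] w 0.269
tilt [-1.     -0.0019  0.002 ] yawz -36.670785314346 travel [ 0.1134  0.0018 -0.0016]
```

```bash
python3 -m pendant '[{"travel":[0.02,0.001,-0.001],"twist":0},{"travel":[0.045,0.002,-0.0015],"twist":0},{"travel":[0.07,0.002,-0.0015],"twist":0},{"travel":[0.09,0.002,-0.0015],"twist":0},{"travel":[0.1,0.002,-0.0015],"twist":0},{"travel":[0.107,0.002,-0.0015],"twist":0},{"travel":[0.111,0.002,-0.0015],"twist":0},{"travel":[0.113,0.002,-0.0015],"twist":0},{"travel":[0.113,0.002,-0.0015],"twist":0}]'
python3 go.py b32 0.0355
```

```text
time: 20.02
position: [0.525, 0.2089, 0.0366]
tool_rot: [0.499, 1.51, -0.503]
ft_force: [-0.8, -0.8, -0.7]
grip_width: 0.271
t 20.02 pos [0.525  0.2089 0.0366] q [-0.9004  0.3401  0.5514  1.8823 -0.2093  0.9769 -0.8966] f [-0.7544 -0.8431 -0.7452] w 0.271
tilt [-1.     -0.0014  0.0022] yawz -36.66722321022713 travel [ 0.0011 -0.0003 -0.0002]
```

```bash
python3 -m pendant '[{"travel":[0.0005,0,0],"twist":0},{"travel":[0.001,0,0],"twist":0},{"travel":[0.001,0,0],"twist":0}]'
python3 -m pendant '[{"travel":[0,0,0],"twist":0},{"travel":[0,0,0],"twist":0},{"travel":[0,0,0],"twist":0},{"travel":[0,0,0],"twist":0},{"travel":[0,0,0],"twist":0},{"travel":[0,0,0],"twist":0}]' 1
python3 -m pendant '[{"travel":[-0.01,0,0],"twist":0},{"travel":[-0.03,0,0],"twist":0},{"travel":[-0.06,0,0],"twist":0},{"travel":[-0.09,0,0],"twist":0},{"travel":[-0.115,0,0],"twist":0},{"travel":[-0.12,0,0],"twist":0}]'
python3 go.py drum 0.14
```

```text
time: 20.4
position: [0.525, 0.2089, 0.0357]
tool_rot: [0.499, 1.51, -0.502]
ft_force: [-0.2, -0.3, -0.5]
grip_width: 0.272
time: 21.15
position: [0.525, 0.2089, 0.0357]
tool_rot: [0.499, 1.51, -0.503]
ft_force: [-0.2, -0.9, 0.7]
grip_width: 0.867
time: 21.9
position: [0.5264, 0.2097, 0.1589]
tool_rot: [0.503, 1.507, -0.499]
ft_force: [-0.6, 0.7, -0.0]
grip_width: 1.0
t 21.9 pos [0.5264 0.2097 0.1589] q [-0.9451  0.1972  0.5849  1.7701 -0.1148  1.2035 -0.9683] f [-0.5702  0.6541 -0.029 ] w 1.0
tilt [-1.      0.0036  0.0038] yawz -36.673156553109244 travel [ 0.0184 -0.3917  0.234 ]
```

```bash
python3 -m pendant '[{"travel":[0,-0.03,0.018],"twist":0},{"travel":[0,-0.075,0.045],"twist":0},{"travel":[0,-0.125,0.075],"twist":0},{"travel":[0,-0.175,0.105],"twist":0},{"travel":[0,-0.225,0.135],"twist":0},{"travel":[0,-0.275,0.165],"twist":0},{"travel":[0,-0.32,0.192],"twist":0},{"travel":[0.01,-0.36,0.216],"twist":0},{"travel":[0.018,-0.388,0.232],"twist":0},{"travel":[0.018,-0.392,0.234],"twist":0}]'
python3 -m pendant '[{"travel":[0,0,0],"twist":0},{"travel":[0,0,0],"twist":0}]'
python3 go.py drum 0.029
```

```text
time: 23.15
position: [0.4782, -0.247, 0.1397]
tool_rot: [0.505, 1.508, -0.504]
ft_force: [0.3, 1.0, -0.2]
grip_width: 1.003
time: 23.4
position: [0.4786, -0.2457, 0.1397]
tool_rot: [0.505, 1.508, -0.502]
ft_force: [-0.6, 0.5, 0.1]
grip_width: 1.003
t 23.4 pos [ 0.4786 -0.2457  0.1397] q [-0.4233  0.1941  0.9465  1.866  -0.1734  1.164  -0.0606] f [-0.5695  0.4569  0.1078] w 1.003
tilt [-1.      0.0023  0.0024] yawz -36.86843802210411 travel [0.1107 0.002  0.0002]
```

```bash
python3 -m pendant '[{"travel":[0.02,0.001,0],"twist":0},{"travel":[0.045,0.002,0],"twist":0},{"travel":[0.07,0.002,0],"twist":0},{"travel":[0.09,0.002,0],"twist":0},{"travel":[0.105,0.002,0],"twist":0},{"travel":[0.11,0.002,0],"twist":0},{"travel":[0.11,0.002,0],"twist":0}]'
python3 -m pendant '[{"travel":[0,0,0],"twist":0},{"travel":[0,0,0],"twist":0},{"travel":[0,0,0],"twist":0},{"travel":[0,0,0],"twist":0},{"travel":[0,0,0],"twist":0},{"travel":[0,0,0],"twist":0},{"travel":[0,0,0],"twist":0},{"travel":[0,0,0],"twist":0}]' -1 12
python3 -m pendant '[{"travel":[-0.01,0,0],"twist":0},{"travel":[-0.03,0,0],"twist":0},{"travel":[-0.055,0,0],"twist":0},{"travel":[-0.08,0,0],"twist":0},{"travel":[-0.1,0,0],"twist":0},{"travel":[-0.12,0,0],"twist":0},{"travel":[-0.13,0,0],"twist":0},{"travel":[-0.13,0,0],"twist":0}]' -1 20
python3 go.py bm32 0.15
```

```text
time: 24.28
position: [0.4803, -0.2443, 0.0297]
tool_rot: [0.505, 1.508, -0.503]
ft_force: [0.5, -0.1, 0.5]
grip_width: 1.001
time: 25.28
position: [0.4803, -0.2442, 0.0297]
tool_rot: [0.505, 1.508, -0.503]
ft_force: [-0.3, 0.2, 0.4]
grip_width: 0.507
time: 26.28
position: [0.4803, -0.2443, 0.1605]
tool_rot: [0.505, 1.507, -0.502]
ft_force: [0.6, 0.9, -2.1]
grip_width: 0.496
t 26.27 pos [ 0.4803 -0.2443  0.1605] q [-0.4463  0.1692  0.9605  1.8414 -0.1513  1.2024 -0.0817] f [ 0.5758  0.9382 -2.0881] w 0.496
tilt [-1.      0.0031  0.0036] yawz -36.8644138565658 travel [ 0.0106  0.3251 -0.2383]
```

```bash
python3 -m pendant '[{"travel":[0,0.02,-0.015],"twist":0},{"travel":[0,0.06,-0.044],"twist":0},{"travel":[0,0.105,-0.077],"twist":0},{"travel":[0,0.15,-0.11],"twist":0},{"travel":[0,0.195,-0.143],"twist":0},{"travel":[0,0.24,-0.176],"twist":0},{"travel":[0.005,0.28,-0.205],"twist":0},{"travel":[0.01,0.31,-0.227],"twist":0},{"travel":[0.01,0.325,-0.238],"twist":0},{"travel":[0.01,0.325,-0.238],"twist":0}]'
python3 -m pendant '[{"travel":[0,0,0],"twist":0},{"travel":[0,0,0],"twist":0}]'
python3 go.py bm32 0.0365
```

```text
time: 27.52
position: [0.4846, 0.1586, 0.1501]
tool_rot: [0.502, 1.508, -0.502]
ft_force: [-0.1, -0.7, -0.5]
grip_width: 0.501
time: 27.78
position: [0.4849, 0.1569, 0.1503]
tool_rot: [0.504, 1.507, -0.504]
ft_force: [0.3, -0.2, -0.9]
grip_width: 0.499
t 27.77 pos [0.4849 0.1569 0.1503] q [-0.9437  0.0673  0.6035  1.9112 -0.0388  1.1717 -0.9708] f [ 0.2701 -0.1548 -0.908 ] w 0.499
tilt [-1.      0.0016  0.0039] yawz -36.92485849507739 travel [ 0.1138  0.0011 -0.0017]
```

```bash
python3 -m pendant '[{"travel":[0.02,0.001,-0.001],"twist":0},{"travel":[0.045,0.0015,-0.0015],"twist":0},{"travel":[0.07,0.0015,-0.0015],"twist":0},{"travel":[0.09,0.0015,-0.0015],"twist":0},{"travel":[0.1,0.0015,-0.0015],"twist":0},{"travel":[0.107,0.0015,-0.0015],"twist":0},{"travel":[0.111,0.0015,-0.0015],"twist":0},{"travel":[0.113,0.0015,-0.0015],"twist":0},{"travel":[0.113,0.0015,-0.0015],"twist":0}]'
python3 go.py bm32 0.0358
```

```text
time: 28.9
position: [0.4853, 0.159, 0.0375]
tool_rot: [0.505, 1.507, -0.504]
ft_force: [-0.1, -0.0, -1.5]
grip_width: 0.502
t 28.9 pos [0.4853 0.159  0.0375] q [-0.9074  0.2233  0.5918  2.0165 -0.1509  0.9402 -0.8828] f [-0.0623 -0.0493 -1.4732] w 0.502
tilt [-1.      0.0021  0.004 ] yawz -36.92733526669007 travel [ 0.0017 -0.0006 -0.0003]
```

```bash
python3 -m pendant '[{"travel":[0.001,0,0],"twist":0},{"travel":[0.0015,0,0],"twist":0},{"travel":[0.0015,0,0],"twist":0}]'
python3 -m pendant '[{"travel":[0,0,0],"twist":0},{"travel":[0,0,0],"twist":0},{"travel":[0,0,0],"twist":0},{"travel":[0,0,0],"twist":0},{"travel":[0,0,0],"twist":0},{"travel":[0,0,0],"twist":0}]' 1
python3 -m pendant '[{"travel":[-0.01,0,0],"twist":0},{"travel":[-0.03,0,0],"twist":0},{"travel":[-0.06,0,0],"twist":0},{"travel":[-0.09,0,0],"twist":0},{"travel":[-0.115,0,0],"twist":0},{"travel":[-0.12,0,0],"twist":0}]'
python3 go.py stepped 0.14
```

```text
time: 29.28
position: [0.4853, 0.159, 0.036]
tool_rot: [0.505, 1.507, -0.504]
ft_force: [-0.4, 0.1, -0.3]
grip_width: 0.499
time: 30.02
position: [0.4853, 0.1591, 0.0361]
tool_rot: [0.505, 1.507, -0.504]
ft_force: [-0.5, 1.0, 0.8]
grip_width: 0.988
time: 30.78
position: [0.486, 0.1596, 0.1583]
tool_rot: [0.507, 1.504, -0.501]
ft_force: [-0.7, -0.1, -0.1]
grip_width: 1.0
t 30.77 pos [0.486  0.1596 0.1583] q [-0.953   0.0595  0.6076  1.9012 -0.0354  1.1837 -0.9776] f [-0.6992 -0.1205 -0.1349] w 1.0
tilt [-1.      0.0061  0.0054] yawz -36.927538047194254 travel [ 0.0172 -0.3862  0.2359]
```

```bash
python3 -m pendant '[{"travel":[0,-0.03,0.018],"twist":0},{"travel":[0,-0.075,0.046],"twist":0},{"travel":[0,-0.125,0.076],"twist":0},{"travel":[0,-0.175,0.107],"twist":0},{"travel":[0,-0.225,0.137],"twist":0},{"travel":[0,-0.275,0.168],"twist":0},{"travel":[0,-0.32,0.195],"twist":0},{"travel":[0.01,-0.36,0.22],"twist":0},{"travel":[0.017,-0.383,0.234],"twist":0},{"travel":[0.017,-0.386,0.236],"twist":0}]'
python3 -m pendant '[{"travel":[0,0,0],"twist":0},{"travel":[0,0,0],"twist":0}]'
python3 go.py stepped 0.026
```

```text
time: 32.02
position: [0.441, -0.2925, 0.1391]
tool_rot: [0.509, 1.506, -0.506]
ft_force: [0.3, 1.0, -0.2]
grip_width: 1.005
time: 32.28
position: [0.4415, -0.2911, 0.1391]
tool_rot: [0.509, 1.507, -0.504]
ft_force: [0.5, 0.4, -0.8]
grip_width: 0.997
t 32.27 pos [ 0.4415 -0.2911  0.1391] q [-0.4442  0.1967  1.0891  1.8908 -0.1944  1.1626  0.0672] f [ 0.5436  0.4159 -0.7626] w 0.997
tilt [-1.      0.0043  0.003 ] yawz -37.07362253334143 travel [0.1131 0.0005 0.0005]
```

```bash
python3 -m pendant '[{"travel":[0.02,0,0],"twist":0},{"travel":[0.045,0.0005,0.0005],"twist":0},{"travel":[0.07,0.0005,0.0005],"twist":0},{"travel":[0.09,0.0005,0.0005],"twist":0},{"travel":[0.105,0.0005,0.0005],"twist":0},{"travel":[0.113,0.0005,0.0005],"twist":0},{"travel":[0.113,0.0005,0.0005],"twist":0}]'
python3 -m pendant '[{"travel":[0,0,0],"twist":0},{"travel":[0,0,0],"twist":0},{"travel":[0,0,0],"twist":0},{"travel":[0,0,0],"twist":0},{"travel":[0,0,0],"twist":0},{"travel":[0,0,0],"twist":0},{"travel":[0,0,0],"twist":0},{"travel":[0,0,0],"twist":0}]' -1 12
python3 -m pendant '[{"travel":[-0.01,0,0],"twist":0},{"travel":[-0.03,0,0],"twist":0},{"travel":[-0.055,0,0],"twist":0},{"travel":[-0.08,0,0],"twist":0},{"travel":[-0.1,0,0],"twist":0},{"travel":[-0.12,0,0],"twist":0},{"travel":[-0.13,0,0],"twist":0},{"travel":[-0.13,0,0],"twist":0}]' -1 20
python3 go.py bm96 0.15
```

```text
time: 33.15
position: [0.4426, -0.2909, 0.0258]
tool_rot: [0.509, 1.507, -0.504]
ft_force: [0.3, -0.7, 0.0]
grip_width: 1.005
time: 34.15
position: [0.4426, -0.2908, 0.0258]
tool_rot: [0.509, 1.507, -0.504]
ft_force: [-0.3, 1.1, 1.2]
grip_width: 0.431
time: 35.15
position: [0.4424, -0.291, 0.1564]
tool_rot: [0.509, 1.506, -0.503]
ft_force: [0.0, 0.9, -1.7]
grip_width: 0.429
t 35.15 pos [ 0.4424 -0.291   0.1564] q [-0.4692  0.1744  1.1081  1.8697 -0.1728  1.1949  0.0493] f [ 0.0224  0.9105 -1.6797] w 0.429
tilt [-1.      0.0048  0.0035] yawz -37.0595687786073 travel [ 0.0071  0.3205 -0.2392]
```

```bash
python3 -m pendant '[{"travel":[0,0.025,-0.01],"twist":0},{"travel":[0,0.065,-0.03],"twist":0},{"travel":[0,0.11,-0.057],"twist":0},{"travel":[0,0.155,-0.09],"twist":0},{"travel":[0,0.2,-0.123],"twist":0},{"travel":[0,0.24,-0.156],"twist":0},{"travel":[0.005,0.275,-0.19],"twist":0},{"travel":[0.007,0.305,-0.22],"twist":0},{"travel":[0.007,0.32,-0.239],"twist":0},{"travel":[0.007,0.32,-0.239],"twist":0}]'
python3 -m pendant '[{"travel":[0,0,0],"twist":0},{"travel":[0,0,0],"twist":0}]'
python3 go.py bm96 0.033
```

```text
time: 36.4
position: [0.4434, 0.1098, 0.149]
tool_rot: [0.504, 1.508, -0.502]
ft_force: [0.6, 0.1, -1.6]
grip_width: 0.428
time: 36.65
position: [0.4434, 0.1086, 0.1487]
tool_rot: [0.505, 1.508, -0.504]
ft_force: [-0.5, -0.0, -0.0]
grip_width: 0.432
t 36.65 pos [0.4434 0.1086 0.1487] q [-1.0134 -0.0817  0.6928  2.03    0.0579  1.1722 -0.9892] f [-0.4578 -0.0358 -0.0472] w 0.432
tilt [-1.      0.0018  0.0027] yawz -36.93629074680589 travel [0.1157 0.0008 0.0005]
```

```bash
python3 -m pendant '[{"travel":[0.02,0.001,0.0005],"twist":0},{"travel":[0.045,0.001,0.0005],"twist":0},{"travel":[0.07,0.001,0.0005],"twist":0},{"travel":[0.09,0.001,0.0005],"twist":0},{"travel":[0.1,0.001,0.0005],"twist":0},{"travel":[0.107,0.001,0.0005],"twist":0},{"travel":[0.112,0.001,0.0005],"twist":0},{"travel":[0.115,0.001,0.0005],"twist":0},{"travel":[0.115,0.001,0.0005],"twist":0}]'
python3 go.py bm96 0.032
```

```text
time: 37.78
position: [0.4449, 0.1092, 0.0339]
tool_rot: [0.505, 1.508, -0.504]
ft_force: [-0.0, 0.1, -0.1]
grip_width: 0.43
t 37.77 pos [0.4449 0.1092 0.0339] q [-0.9857  0.1146  0.7234  2.1418 -0.0947  0.9126 -0.8524] f [-0.0414  0.0693 -0.1176] w 0.43
tilt [-1.      0.002   0.0027] yawz -36.933160554010726 travel [ 0.0019 -0.0003  0.    ]
```

```bash
python3 -m pendant '[{"travel":[0.001,0,0],"twist":0},{"travel":[0.0018,0,0],"twist":0},{"travel":[0.0018,0,0],"twist":0}]'
python3 -m pendant '[{"travel":[0,0,0],"twist":0},{"travel":[0,0,0],"twist":0},{"travel":[0,0,0],"twist":0},{"travel":[0,0,0],"twist":0},{"travel":[0,0,0],"twist":0},{"travel":[0,0,0],"twist":0}]' 1
python3 -m pendant '[{"travel":[-0.01,0,0],"twist":0},{"travel":[-0.03,0,0],"twist":0},{"travel":[-0.06,0,0],"twist":0},{"travel":[-0.1,0,0],"twist":0},{"travel":[-0.14,0,0],"twist":0},{"travel":[-0.18,0,0],"twist":0},{"travel":[-0.21,0,0],"twist":0},{"travel":[-0.22,0,0],"twist":0},{"travel":[-0.22,0,0],"twist":0}]'
python3 - <<'E'
from h import *
s=ctrl.get_state(); im=ctrl.get_image('wrist'); save('wf',im); np.savez('wf.npz',p=s['position'],r=s['tool_rot'])
E
python3 -m pendant '[{"travel":[0,0,0.05],"twist":0},{"travel":[0,-0.02,0.09],"twist":0},{"travel":[0,-0.04,0.1],"twist":0},{"travel":[0,-0.04,0.1],"twist":0},{"travel":[0,-0.04,0.1],"twist":0}]'
python3 - <<'E'
from h import *
s=ctrl.get_state(); im=ctrl.get_image('wrist'); save('wf2',im); np.savez('wf2.npz',p=s['position'],r=s['tool_rot'])
E
```

```text
time: 38.15
position: [0.4449, 0.1092, 0.0321]
tool_rot: [0.505, 1.508, -0.504]
ft_force: [-0.4, 0.7, -0.7]
grip_width: 0.427
time: 38.9
position: [0.4449, 0.1092, 0.0321]
tool_rot: [0.505, 1.508, -0.504]
ft_force: [-0.3, -0.7, -1.2]
grip_width: 0.974
time: 40.02
position: [0.4442, 0.1091, 0.2522]
tool_rot: [0.506, 1.508, -0.503]
ft_force: [0.6, -0.5, 0.1]
grip_width: 0.999
time: 40.7
position: [0.4988, 0.0187, 0.251]
tool_rot: [0.504, 1.51, -0.502]
ft_force: [-0.1, 0.4, -0.1]
grip_width: 0.997
```

View pics/wf.png

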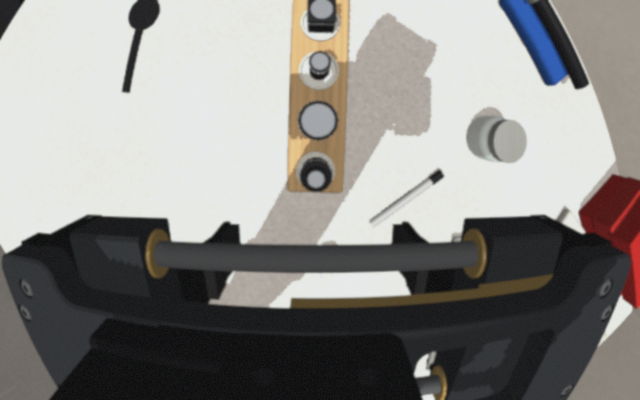

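View pics/wf2.png

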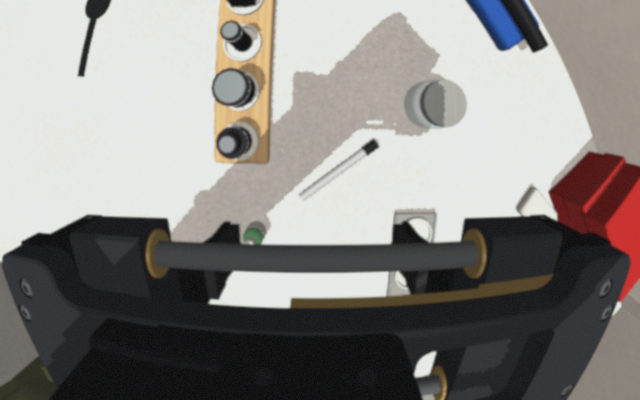

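All four stand on the block. In wf the glass is at stepped (316,178), drum (319,120), slim (319,62) and square (321,8). I'll check the tops with numbers.

```bash
python3 - <<'E'
from h import *
np.set_printoptions(precision=4,suppress=True)
A={'stepped':(316,180),'drum':(319,120),'slim':(319,60),'square':(321,9)}
B={'stepped':(231,144),'drum':(233,89),'slim':(233,31)}
Z=dict(stepped=.082,drum=.076,slim=.084,square=.078)
C=dict(square=(.5646,.2585),slim=(.5246,.2087),drum=(.4847,.1587),stepped=(.4447,.1089))
for k in A:
    a=disc('wf',A[k]);ra=wray(ld('wf'),a[0]);p=onplane(*ra,Z[k])
    o=(p[:2]-C[k]);print(k,np.array(a[0]),np.array(a[1]),'plane err mm',o*1e3)
    if k in B:
        b=disc('wf2',B[k]);print('   tri',*tri([ra,wray(ld('wf2'),b[0])]))
for n in('scene','side'): save(n+'F',ctrl.get_image(n))
a=cv2.imread('pics/sceneF.png')[150:300,140:460];cv2.imwrite('pics/sceneFz.png',cv2.resize(a,None,fx=2.5,fy=2.5))
a=cv2.imread('pics/sideF.png')[100:380,230:400];cv2.imwrite('pics/sideFz.png',cv2.resize(a,None,fx=2.1,fy=2.1))
E
```

```text
stepped [315.557  178.8374] [13.7231 13.9465] plane err mm [0.3701 0.0571]
   tri [0.4452 0.1092 0.0834] [np.float64(5.116246496682339e-05), np.float64(5.116246496681976e-05)]
drum [317.6997 120.0055] [30.7483 31.1148] plane err mm [0.7454 0.0934]
   tri [0.4854 0.1588 0.0766] [np.float64(6.172452755162496e-06), np.float64(6.17245275527342e-06)]
slim [319.2813  60.8999] [14.0378 14.8119] plane err mm [0.5487 0.3024]
   tri [0.5251 0.2089 0.0848] [np.float64(3.768539670552901e-05), np.float64(3.768539670560012e-05)]
square [321.3915   8.2319] [17.7514 19.6211] plane err mm [ 0.4808 -0.4567]
```

View pics/sceneFz.png

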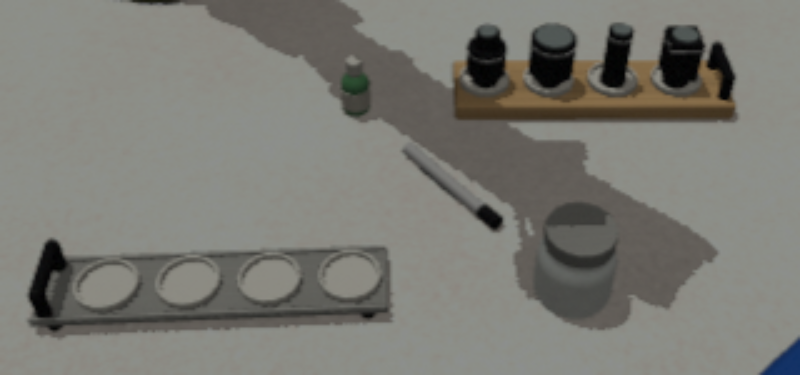

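View pics/sideFz.png

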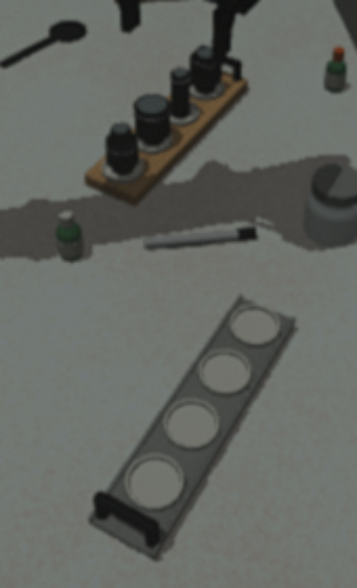

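The tray is empty. From the block's far end to its handle the order is stepped, drum, slim, square, all upright and within 1 mm of the cup centres. The arm is clear, so I'm handing in.

```bash
python3 -c "
from bench import ctrl
print(ctrl.get_state()['time'],ctrl.close_job())"
```

```text
the job is handed in; nothing more can be done
40.85 None
```

All four lenses are on the storage block in reverse order, and I handed the job in at about 41 s. Counted from the tray's handle, the stepped, drum, slim and square lenses went to block cups x = -96, -32, +32 and +96, so the square one stands next to the block's handle.

- **Position:** in the last wrist picture, all four tops were within 1 mm of the measured cup centres.
- **Height:** triangulated tops were 83, 77 and 85 mm for stepped, drum and slim, against the expected 82, 76 and 84. I did not triangulate the square lens's height, because it was cut off in the second view.
- **State at hand-in:** the scene and side views show every lens upright, the tray empty and the gripper clear. I judged uprightness by eye, not by measurement. The forces I read stayed at a few newtons.
- **Disagreement:** triangulating the block's cup rims gave about 21 mm from the scene and side cameras and 24–25 mm from the wrist camera, against 27 mm in the text. For the lowering heights I used the text's 6 mm step between tray and block floors. Each lens went down without a force spike.

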